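# Take the dial gauge out of its clamshell case for an order

## Task

The grey plastic instrument case on the table is unlatched and its lid stands ajar. Push the lid up and over past its balance point so that it stays open by itself, then lift out the round dial gauge and set it down gently, without dropping it, flat and dial upwards on the floor of the open cardboard tray; leave the case open.

Things in the scene. Friction and masses are not known exactly. Their poses are not given: they have to be found in the camera images.
- case: Grey clamshell case, lid ajar, handle and latches in front; fixed. Origin: centre of underside; x to the hinge side, y left along the hinge. Base 160 x 300 x 46 mm, walls 5, foam floor at z 12. Hinge at x 80, z 46.5. On the foam at x 0, y -78, 0, 78 stand, in any order: gauge, steel socket (dia. 26, 36 high), aluminium block (50 x 20 x 18). Close the fingers along y to clear the open lid.
- lid (a joint): Lid angle in rad above its ajar rest (0), where two rubber posts hold it 0.5 above closed. Lid: 160 mm hinge to front, 300 wide, 26 deep. Its lower front edge is at case x = 80 - 160 cos(0.5+q), z = 46.5 + 160 sin(0.5+q) mm. 0.25 kg, free: falls back below about q 0.85, falls open beyond, to its stop at 1.45, and stays. Push the edge's middle from the front along its arc with 2 to 3 N.
- gauge: Round steel dial gauge, dia. 44, 26 mm high, white dial on top; a brass stem 8 to 12 thick sticks out 36 beyond the rim at mid height along its -x. Origin: centre of underside, z up through the dial. About 0.16 kg. Stands dial up on the case's foam, stem to the case's front within 15 degrees, 35 or more free on both sides along the case's y.
- tray: Open brown cardboard tray, 170 (x) by 240 (y), 32 mm high, walls and floor 4 thick, fixed. Origin: centre of underside, z up. A small black and white carton (75 x 28 x 28, long side along x) stands in it at about y = +85; the floor from y = -115 to +60 is free.

How it is judged:
On the way, in this order (a step that is already met when the one before it is completed fails the run):
1. the lid stands open by itself, no finger on the case (value of joint lid above 1.2 rad and contact force between the fingers and case below 0.3 N), for 0.2 s.
2. the gauge is lifted clear of the case with the lid still open (value of joint lid above 1.2 rad and z of gauge in the frame of case above 0.07 m), for 0.1 s.
At the end, for the whole second after the job is handed in: The gauge lies at rest flat on the tray's floor inside its walls (its underside no more than 8 mm above the floor), dial up within 10 degrees, released, and the lid still stands open (joint over 1.2) (value of joint lid above 1.2 rad and x of gauge in the frame of tray between -0.085 and 0.085 m and y of gauge in the frame of tray between -0.12 and 0.12 m and z of gauge in the frame of tray between -0.002 and 0.012 m and angle between gauge's own z axis and vertical below 0.17 rad and linear speed of gauge below 0.02 m/s); the robot touches nothing.
It fails at once if the gauge is dropped or thrown: faster than 0.7 m/s with no finger on it (contact force between the fingers and gauge below 0.05 N and linear speed of gauge above 0.7 m/s).
It also fails if it takes over 64 s, if anything falls off the work surface, if the arm or the gripper's body presses on something with over 40 N, if the wrist force passes 120 N, or if a joint passes its speed limit or range.

## Robot

A 6-joint arm with a two-finger parallel gripper is mounted at the origin on the work surface. World frame = base frame: x ahead of the robot, y to its left, z up, the work surface at z = 0. Lengths are in m, angles in rad, forces in N, time in s.
With the tool pointing down it reaches from about 0.325 to 0.775 m from the base axis. Payload 5.5 kg.
Tool frame: the origin (TCP) lies at the very end of the fingers, on their centre line; the grasp point (between the pads) lies 19 mm behind it; x points along the fingers, z is the direction in which the jaws open and shut, and the axes are right-handed (so a half turn about x gives the same grasp; the last joint's range is limited). The gripper opens to 88 mm and grips with 3 to 60 N. Pads are 20 mm wide; open, the fingers measure 115 mm over their backs; the gripper's body (75 mm by 178 mm) begins 61 mm behind the grasp point.
Start: joints at [1.215, 0.091, 1.231, -0, 1.82, -0.057], TCP at [0.177, 0.573, 0.223] pointing down, gripper open.
Joint ranges: [-2.87, 2.87], [-0.86, 2.18], [0.17, 2.46], [-1.51, 4.65], [0.06, 2.69], [-2.65, 2.65]. Speed limits (rad/s): [2.57, 2.57, 3.01, 3.14, 3.14, 3.14].

## Interface

Orientations are given as [roll, pitch, yaw] about the fixed x, y, z axes, in that order (R = Rz(yaw) Ry(pitch) Rx(roll)).
In Python, from plant import ctrl gives the robot as it stands. The module is installed in compiled form; this text tells all that it offers.
- The arm moves only by the tool drive_tool, never from a script. Its argument "series" is a list of rows, each an object of numbers: "tx", "ty", "tz": the shift along the world's x, y, z in cm; "turn": the turn about the world's z in degrees; "grip": the closure, from 0 (fully open) to 1 (shut). In form: [{"tx": .., "ty": .., "tz": .., "turn": .., "grip": ..}, ...]. A call has 1 to 8 rows; each row shifts and turns the commanded pose from where the row before left it; what a row does not reach is not made up. A row lasts 1/8 s, in which the tool goes at most 62.5 mm and 10.7 degrees, less where a joint would pass 70% of its speed; a pose out of reach is approached as far as the arm can. A call is refused whole if a number of a shift passes 6.25 or a number of a turn 10.7, either way. A call with a gripper value outside its range is refused whole. The fingers move at their own pace and stop on an object; "squeeze" is the grip in N (left out, the last holds). Time passes only in rows, so rows that do not move let the fingers close. It gives the time, the measured TCP pose, the force and the opening at its end, in the units of the state.
- ctrl.state(): the state, without advancing time (a new reading comes with each control period).
- ctrl.get_image(name): name is "side" or "top"; returns a dict with "frame" (480x640x3 uint8, red, green, blue), "mtx" (3x3 intrinsics, pixels), "dist" ([k1, k2, p1, p2, k3] as OpenCV has them; the pictures are not rectified), "R" (3x3) and "t" (3): a world point X has camera coordinates R X + t. Camera axes: x right, y down, z forward; pixel columns grow to the right and rows downward; lengths in m; the calibration is good to about 2 mm. A picture is of the moment at which its call begins. There is no depth.
- ctrl.sign_off(): hands the job in, once; it reports no verdict.
The state is a dict: "time_s": time; "joints": joint angles; "joint_vel": joint speeds; "tau": joint torques, N m; "tcp_pos": TCP position; "tcp_rot": TCP orientation; "force": force on the tool from outside, world axes, zero at the start; "ft_torque": the same for the moment, N m; "grip_width": finger opening in m.
Only numpy, scipy, OpenCV 4.12 (cv2) and the standard library are available. Lean on these libraries where they do the work, as an engineer would, in place of code of your own. Each camera call takes 0.05 s, during which the arm holds its last target. There are 200 camera calls.

## Working session

There is one attempt and no reset: what is moved stays moved. The work goes in short steps, Python scripts to look and compute and a tool call to move; the robot and the scene stay as the last step left them, time stands still between calls to the robot, and variables do not carry over. Pictures are saved under pics/ and viewed, on a budget of 10 in all, crops included, one or two more only if the job needs it, and the job is handed in when it is done.

Besides the shell and the picture viewer there is one more tool, called after "Request:" in YAML: its name, and indented under it one key for each argument. drive_tool: Moves the arm, as the interface text tells. Its arguments: {"type":"object","properties":{"series":{"type":"array","items":{"type":"object","properties":{"tx":{"type":"number"},"ty":{"type":"number"},"tz":{"type":"number"},"turn":{"type":"number"},"grip":{"type":"number"}}}},"squeeze":{"type":"number"}},"required":["series"]}

```bash
mkdir -p pics; cat > h.py <<'E'
import numpy as np, cv2
from plant import ctrl
def snap(n,tag):
    im=ctrl.get_image(n); np.savez(f'{n}.npz',**{k:np.array(v) for k,v in im.items()})
    cv2.imwrite(f'pics/{tag}.png',im['frame'][:,:,::-1]); return im
def cal(n):
    return dict(np.load(f'{n}.npz'))
def proj(c,X):
    return cv2.projectPoints(np.array(X,float).reshape(-1,3),cv2.Rodrigues(c['R'])[0],c['t'],c['mtx'],c['dist'])[0].reshape(-1,2)
def ray(c,uv,z):
    p=cv2.undistortPoints(np.array(uv,float).reshape(-1,1,2),c['mtx'],c['dist']).reshape(-1,2)
    d=np.c_[p,np.ones(len(p))]@c['R']; o=-c['R'].T@c['t']
    return o+d*((z-o[2])/d[:,2])[:,None]
E
python3 - <<'E'
from h import *
snap('side','s0');c=snap('top','t0'); s=ctrl.state(); print(s)
for n in('side','top'):
    c=cal(n);print(n,-c['R'].T@c['t'],c['R'][2])
E
```

```text
{'time_s': 0.1, 'joints': array([ 1.21530772e+00,  9.17692490e-02,  1.23175703e+00,  9.38911599e-06,
        1.81976287e+00, -5.67271137e-02]), 'joint_vel': array([-2.31624706e-03, -1.12637668e-03, -3.09871810e-03,  1.15142120e-03,
        3.88039816e-04,  2.39807332e-05]), 'tau': array([ 2.35157699e-03, -4.47857344e+01, -4.07572210e+01,  6.99389353e-02,
        2.83944671e-02, -1.19602923e-04]), 'tcp_pos': array([0.17652812, 0.57317922, 0.22163327]), 'tcp_rot': array([ 3.07949951,  1.56909981, -1.93164866]), 'force': array([ 0.62679479, -0.21602735,  0.14086393]), 'ft_torque': array([-0.00664604,  0.0410871 , -0.00334939]), 'grip_width': 0.08827484444961281}
side [-0.0992052  -0.68394765  0.66917115] [ 0.58659324  0.60403827 -0.53948692]
top [0.41863277 0.00414128 0.95012392] [ 0.20635732  0.0026079  -0.97847323]
```

View pics/s0.png

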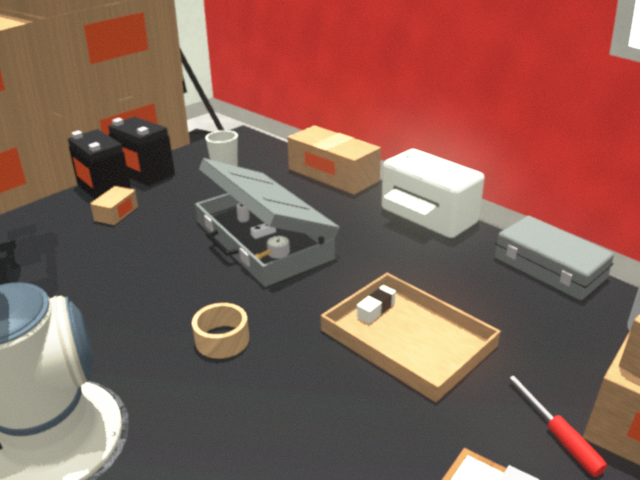

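View pics/t0.png

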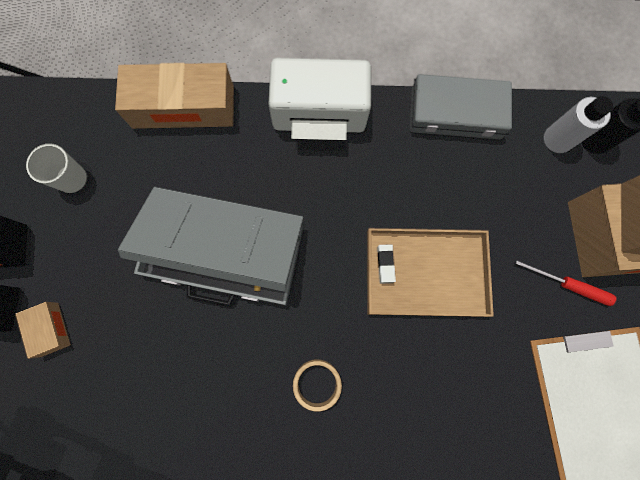

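The side view shows the case at (265,220), its lid ajar, with the gauge at its right end at (277,246) and the stem towards the front. The tray is at (410,330) with the carton at its left. In the top view the case is at (215,240) and the tray at (430,272). The gauge slot is therefore case y = -78.

```bash
cat > fit.py <<'E'
from h import *
from scipy.optimize import least_squares
def T(p,X):
    X=np.array(X,float).reshape(-1,3)/1e3; c,s=np.cos(p[2]),np.sin(p[2])
    return np.c_[X[:,0]*c-X[:,1]*s+p[0],X[:,0]*s+X[:,1]*c+p[1],X[:,2]]
def fit(obs,p0):
    f=lambda p:np.concatenate([(proj(C[n],T(p,X))-uv).ravel() for n,X,uv in obs])
    r=least_squares(f,p0,loss='soft_l1',f_scale=2);print(r.x.round(4),r.fun.reshape(-1,2).round(1).tolist());return r.x
C={n:cal(n) for n in('side','top')}
E
cat > f1.py <<'E'
from fit import *
q=.5;cs,sn=np.cos(q),np.sin(q)
lf=[80-160*cs+26*sn,46.5+160*sn+26*cs]; lb=[80+26*sn,46.5+26*cs]
case=fit([('top',(lb[0],150,lb[1]),(155,188)),('top',(lb[0],-150,lb[1]),(302,214)),('top',(lf[0],-150,lf[1]),(277,288)),('top',(lf[0],150,lf[1]),(120,250)),
('top',(-80,-150,46),(288,303)),('side',(-80,-150,0),(265,278)),('side',(80,-150,0),(335,258)),('side',(-80,150,46),(197,200)),('side',(lf[0],150,lf[1]),(201,160))],[.47,.25,-.1])
tray=fit([('top',(-85,120,32),(369,317)),('top',(-85,-120,32),(493,318)),('top',(85,-120,32),(489,230)),('top',(85,120,32),(368,229)),
('side',(85,120,32),(388,276)),('side',(-85,120,32),(322,322)),('side',(-85,-120,32),(437,388)),('side',(85,-120,32),(498,331))],[.5,-.2,0])
# gauge: dial centre in side view, dial top at z=.038
g=ray(C['side'],[(278,243)],.038)[0]; c,s=np.cos(case[2]),np.sin(case[2])
d=g[:2]-case[:2]; print('gauge w',g,'case',c*d[0]+s*d[1],-s*d[0]+c*d[1], 'pred',T(case,[0,-78,38]), proj(C['side'],T(case,[0,-78,38])))
print('lid edge mid',T(case,[80-160*cs,0,46.5+160*sn]), 'tray target',T(tray,[0,-25,0]))
np.savez('poses.npz',case=case,tray=tray)
im=cv2.imread('pics/s0.png')
for n,tr,col in ((case,0,0),):
  for X in ([(x,y,z) for x in(-80,80) for y in(-150,150) for z in(0,46)]+[(lf[0],150,lf[1]),(lf[0],-150,lf[1]),(0,-78,38),(-58,-78,25)]):
    u=proj(C['side'],T(case,X))[0]; cv2.circle(im,tuple(int(v*4) for v in u),6,(0,255,255),-1,shift=2) if 0 else cv2.drawMarker(im,tuple(u.round().astype(int)),(0,255,255),cv2.MARKER_CROSS,4)
cv2.imwrite('pics/s0m.png',cv2.resize(im[140:290,180:360],None,fx=4,fy=4,interpolation=cv2.INTER_CUBIC))
E
python3 f1.py
```

```text
[ 0.5627  0.1904 -0.1698] [[-1.7, -1.0], [0.8, 2.0], [8.8, -4.5], [-2.7, -0.0], [-2.8, 1.7], [0.7, 8.2], [0.5, 0.0], [-1.8, 3.2], [2.1, -2.7]]
[ 0.5277 -0.227   0.0088] [[0.8, -1.0], [0.8, 0.2], [-0.6, 2.2], [1.0, 1.1], [-1.5, -3.2], [-1.8, -6.4], [0.7, -0.6], [2.3, 0.1]]
gauge w [0.53573121 0.10659682 0.038     ] case -0.012454482133902654 -0.08714628720476876 pred [[0.54955234 0.1135066  0.038     ]] [[281.00656102 239.01387732]]
lid edge mid [[0.503191   0.20059496 0.12320809]] tray target [[ 0.52793154 -0.25196824  0.        ]]
```

View pics/s0m.png

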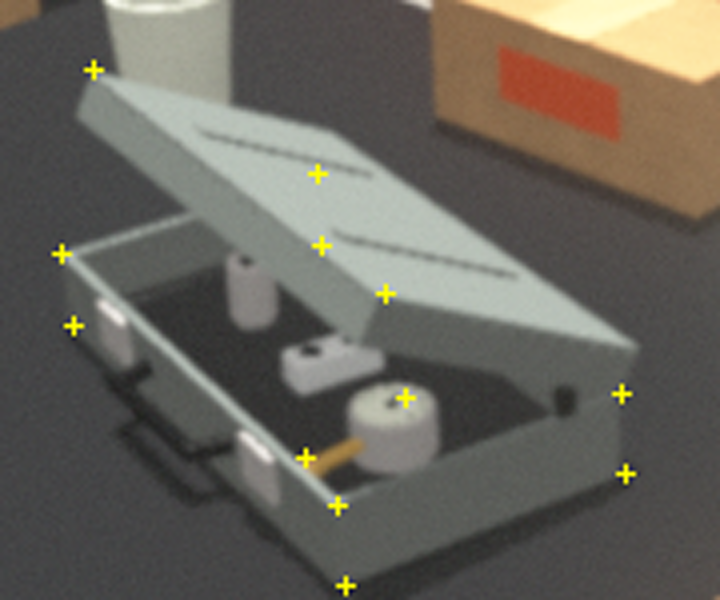

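The model overlay matches the image well: the lid corners and base corners fall on their marks, and the dial centre is at about crop (393,395), which is image (278,239). Next I'll work out the tool heading and the push path.

```bash
cat > path.py <<'E'
from fit import *
from scipy.spatial.transform import Rotation as R
P=np.load('poses.npz');case=P['case'];tray=P['tray'];s=ctrl.state()
M=R.from_euler('xyz',s['tcp_rot']).as_matrix();z=M[:,2]
print('t',s['time_s'],'tcp',s['tcp_pos'].round(4),'toolz deg',np.degrees(np.arctan2(z[1],z[0])),'case y deg',np.degrees(case[2])+90,'j6',s['joints'][5],'w',s['grip_width'],'F',s['force'].round(2))
E
python3 - <<'E'
from path import *
print('pre',T(case,[-90,0,105]))
pts=[]
for q in np.arange(0,1.21,.1):
    a=.5+q; pts.append((80-160*np.cos(a)-10,0,46.5+160*np.sin(a)-20))
W=T(case,pts);print((W*100).round(2));print((np.diff(W,axis=0)*100).round(2))
E
```

```text
t 0.1 tcp [0.1765 0.5732 0.2216] toolz deg 72.88236465909709 case y deg 80.26973708902301 j6 -0.05672711366648416 w 0.08827484444961281 F [ 0.63 -0.22  0.14]
pre [[0.47402983 0.20559542 0.105     ]]
[[49.33 20.23 10.32]
 [50.16 20.09 11.68]
 [51.11 19.92 12.96]
 [52.19 19.74 14.13]
 [53.37 19.54 15.18]
 [54.65 19.32 16.11]
 [56.02 19.08 16.91]
 [57.46 18.84 17.56]
 [58.95 18.58 18.07]
 [60.49 18.32 18.42]
 [62.06 18.05 18.61]
 [63.63 17.78 18.64]
 [65.2  17.51 18.52]]
[[ 0.82 -0.14  1.36]
 [ 0.95 -0.16  1.27]
 [ 1.07 -0.18  1.17]
 [ 1.18 -0.2   1.06]
 [ 1.28 -0.22  0.93]
 [ 1.37 -0.23  0.8 ]
 [ 1.44 -0.25  0.65]
 [ 1.5  -0.26  0.5 ]
 [ 1.54 -0.26  0.35]
 [ 1.56 -0.27  0.19]
 [ 1.58 -0.27  0.03]
 [ 1.57 -0.27 -0.13]]
```

Request:
drive_tool:
  series:
    - {"tx": 3.5, "ty": -4.6, "turn": 1, "grip": 1}
    - {"tx": 3.5, "ty": -4.6, "turn": 1, "grip": 1}
    - {"tx": 3.5, "ty": -4.6, "turn": 1, "grip": 1}
    - {"tx": 3.5, "ty": -4.6, "turn": 1, "grip": 1}
    - {"tx": 3.5, "ty": -4.6, "turn": 1, "grip": 1}
    - {"tx": 3.5, "ty": -4.6, "turn": 1, "grip": 1}
    - {"tx": 3.5, "ty": -4.6, "turn": 1.4, "grip": 1}
    - {"tx": 3.5, "ty": -4.6, "turn": 0, "grip": 1}
  squeeze: 10

```text
schema error: expected keys tx, ty, tz, turn, grip
```

Request:
drive_tool:
  series:
    - {"tz": -3, "grip": 1}
    - {"tz": -3, "grip": 1}
    - {"tz": -3, "grip": 1}
    - {"tz": -2.5, "grip": 1}
    - {"grip": 1}
    - {"grip": 1}

```text
schema error: expected keys tx, ty, tz, turn, grip
```

```bash
python3 -c "from path import *"
```

```text
t 0.1 tcp [0.1765 0.5732 0.2216] toolz deg 72.88236465909709 case y deg 80.26973708902301 j6 -0.05672711366648416 w 0.08827484444961281 F [ 0.63 -0.22  0.14]
```

All keys are required in every row.

Request:
drive_tool:
  series:
    - {"tx": 3.5, "ty": -4.6, "tz": 0, "turn": 1, "grip": 1}
    - {"tx": 3.5, "ty": -4.6, "tz": 0, "turn": 1, "grip": 1}
    - {"tx": 3.5, "ty": -4.6, "tz": 0, "turn": 1, "grip": 1}
    - {"tx": 3.5, "ty": -4.6, "tz": 0, "turn": 1, "grip": 1}
    - {"tx": 3.5, "ty": -4.6, "tz": 0, "turn": 1, "grip": 1}
    - {"tx": 3.5, "ty": -4.6, "tz": 0, "turn": 1, "grip": 1}
    - {"tx": 3.5, "ty": -4.6, "tz": 0, "turn": 1.4, "grip": 1}
    - {"tx": 3.5, "ty": -4.6, "tz": 0, "turn": 0, "grip": 1}
  squeeze: 10

```text
time_s: 1.1
tcp_pos: [0.4574, 0.2037, 0.2223]
tcp_rot: [1.636, 1.571, 3.038]
force: [-0.5, 0.7, -0.1]
grip_width: 0.011
```

Request:
drive_tool:
  series:
    - {"tx": 0, "ty": 0, "tz": 0, "turn": 0, "grip": 1}
    - {"tx": 0, "ty": 0, "tz": 0, "turn": 0, "grip": 1}

```text
time_s: 1.35
tcp_pos: [0.4563, 0.2055, 0.2223]
tcp_rot: [1.558, 1.57, 2.959]
force: [-0.3, -1.3, -0.4]
grip_width: 0.0003
```

```bash
python3 -c "from path import *"
```

```text
t 1.35 tcp [0.4563 0.2055 0.2223] toolz deg 80.24133490507825 case y deg 80.26973708902301 j6 -1.045501323517374 w 0.00028482019639072164 F [-0.32 -1.28 -0.39]
```

Request:
drive_tool:
  series:
    - {"tx": 0, "ty": 0, "tz": -4, "turn": 0, "grip": 1}
    - {"tx": 0, "ty": 0, "tz": -4, "turn": 0, "grip": 1}
    - {"tx": 0, "ty": 0, "tz": -3.8, "turn": 0, "grip": 1}
    - {"tx": 1.5, "ty": -0.2, "tz": 0, "turn": 0, "grip": 1}
    - {"tx": 1.2, "ty": -0.2, "tz": 0, "turn": 0, "grip": 1}
    - {"tx": 1.0, "ty": -0.1, "tz": 0, "turn": 0, "grip": 1}
    - {"tx": 0.5, "ty": -0.1, "tz": 0.2, "turn": 0, "grip": 1}

```text
time_s: 2.22
tcp_pos: [0.494, 0.2011, 0.1092]
tcp_rot: [1.536, 1.558, 2.939]
force: [-35.2, 2.7, 19.2]
grip_width: 0.0005
```

The finger is jamming the lid, because friction holds the edge down while I push straight ahead. I'll back off and push upward along the arc instead.

Request:
drive_tool:
  series:
    - {"tx": -0.6, "ty": 0.1, "tz": 0, "turn": 0, "grip": 1}
    - {"tx": -0.6, "ty": 0.1, "tz": -0.3, "turn": 0, "grip": 1}
    - {"tx": 0, "ty": 0, "tz": -0.5, "turn": 0, "grip": 1}
    - {"tx": 0, "ty": 0, "tz": 0, "turn": 0, "grip": 1}

```text
time_s: 2.72
tcp_pos: [0.4868, 0.2012, 0.0982]
tcp_rot: [2.554, 1.57, -2.328]
force: [0.0, 0.5, -0.6]
grip_width: 0.0005
```

```bash
python3 - <<'E'
from path import *
snap('side','s1')
cv2.imwrite('pics/s1c.png',cv2.resize(cv2.imread('pics/s1.png')[120:290,160:360],None,fx=4,fy=3.5))
E
```

```text
t 2.725 tcp [0.4868 0.2012 0.0982] toolz deg 80.26684070515275 case y deg 80.26973708902301 j6 -1.0733972503570384 w 0.0005188183313349262 F [ 0.05  0.51 -0.57]
```

View pics/s1c.png

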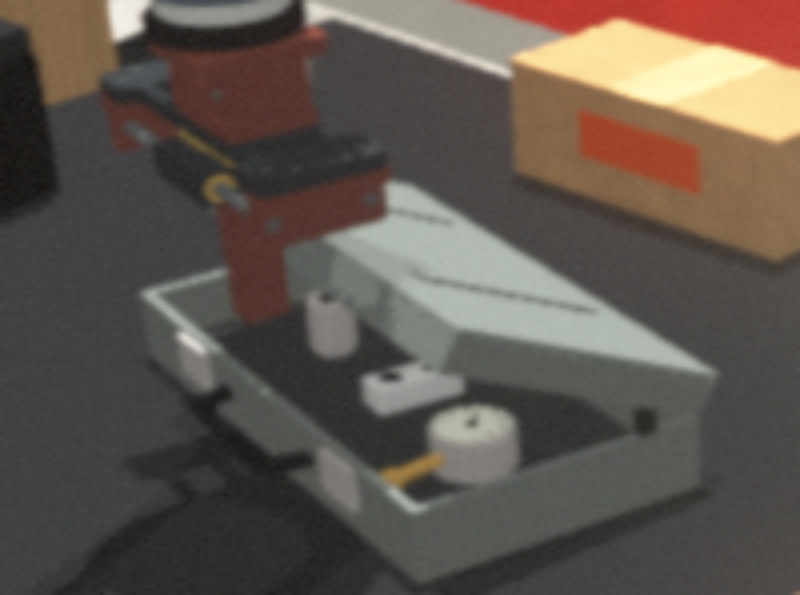

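The case is undisturbed. The finger is in front of the lid with its tip below the edge, at about crop (265,315). I'll push again, rising with the arc.

Request:
drive_tool:
  series:
    - {"tx": 0.3, "ty": 0, "tz": 0.4, "turn": 0, "grip": 1}
    - {"tx": 0.4, "ty": -0.1, "tz": 0.8, "turn": 0, "grip": 1}
    - {"tx": 0.4, "ty": -0.1, "tz": 0.8, "turn": 0, "grip": 1}

```text
time_s: 3.15
tcp_pos: [0.4979, 0.1994, 0.1193]
tcp_rot: [0.323, 1.571, 1.724]
force: [0.1, 0.1, -1.1]
grip_width: 0.0004
```

Request:
drive_tool:
  series:
    - {"tx": 0.5, "ty": -0.1, "tz": 0.4, "turn": 0, "grip": 1}
    - {"tx": 0.5, "ty": -0.1, "tz": 0.5, "turn": 0, "grip": 1}

```text
time_s: 3.4
tcp_pos: [0.5057, 0.1981, 0.1292]
tcp_rot: [1.502, 1.566, 2.904]
force: [-15.2, 1.8, 11.2]
grip_width: 0.0006
```

Request:
drive_tool:
  series:
    - {"tx": -0.6, "ty": 0.1, "tz": 0.1, "turn": 0, "grip": 1}
    - {"tx": -1, "ty": 0.2, "tz": 0, "turn": 0, "grip": 1}
    - {"tx": -0.6, "ty": 0.1, "tz": -2, "turn": 0, "grip": 1}
    - {"tx": 0, "ty": 0, "tz": -2.5, "turn": 0, "grip": 1}
    - {"tx": 0, "ty": 0, "tz": 0, "turn": 0, "grip": 1}

```text
time_s: 4.03
tcp_pos: [0.484, 0.201, 0.0814]
tcp_rot: [2.131, 1.567, -2.751]
force: [-0.3, -0.2, -0.8]
grip_width: 0.0007
```

Request:
drive_tool:
  series:
    - {"tx": 0.5, "ty": -0.1, "tz": 0, "turn": 0, "grip": 1}
    - {"tx": 0.4, "ty": -0.1, "tz": 0.8, "turn": 0, "grip": 1}
    - {"tx": 0.4, "ty": -0.1, "tz": 0.8, "turn": 0, "grip": 1}
    - {"tx": 0.4, "ty": -0.1, "tz": 0.8, "turn": 0, "grip": 1}
    - {"tx": 0.5, "ty": -0.1, "tz": 0.8, "turn": 0, "grip": 1}

```text
time_s: 4.65
tcp_pos: [0.5081, 0.1964, 0.1166]
tcp_rot: [-1.091, 1.57, 0.31]
force: [-0.7, 0.8, -0.6]
grip_width: 0.0004
```

Request:
drive_tool:
  series:
    - {"tx": 0.5, "ty": -0.1, "tz": 0.7, "turn": 0, "grip": 1}
    - {"tx": 0.5, "ty": -0.1, "tz": 0.7, "turn": 0, "grip": 1}
    - {"tx": 0.6, "ty": -0.1, "tz": 0.7, "turn": 0, "grip": 1}

```text
time_s: 5.03
tcp_pos: [0.524, 0.1933, 0.137]
tcp_rot: [2.42, 1.571, -2.462]
force: [-0.6, 0.5, -0.4]
grip_width: 0.0001
```

```bash
python3 - <<'E'
from path import *
snap('side','s2')
cv2.imwrite('pics/s2c.png',cv2.resize(cv2.imread('pics/s2.png')[100:290,160:360],None,fx=3,fy=3))
E
```

```text
t 5.025 tcp [0.524  0.1933 0.137 ] toolz deg 80.27740076682691 case y deg 80.26973708902301 j6 -1.1085444526926858 w 0.00010374745693277326 F [-0.56  0.53 -0.44]
```

View pics/s2c.png

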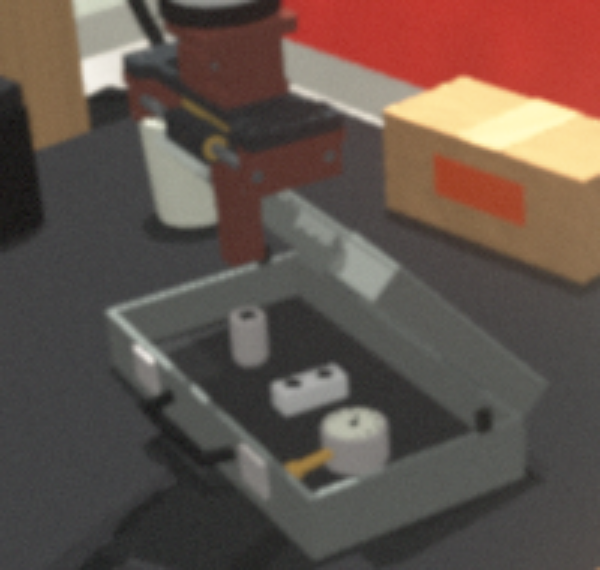

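The lid is rising with the finger (edge at about crop (290,200)), and the forces are low. I'll continue along the arc.

Request:
drive_tool:
  series:
    - {"tx": 0.6, "ty": -0.1, "tz": 0.6, "turn": 0, "grip": 1}
    - {"tx": 0.6, "ty": -0.1, "tz": 0.6, "turn": 0, "grip": 1}
    - {"tx": 0.7, "ty": -0.1, "tz": 0.5, "turn": 0, "grip": 1}
    - {"tx": 0.7, "ty": -0.1, "tz": 0.5, "turn": 0, "grip": 1}
    - {"tx": 0.7, "ty": -0.1, "tz": 0.4, "turn": 0, "grip": 1}
    - {"tx": 0.7, "ty": -0.1, "tz": 0.3, "turn": 0, "grip": 1}
    - {"tx": 0.8, "ty": -0.1, "tz": 0.3, "turn": 0, "grip": 1}
    - {"tx": 0.8, "ty": -0.1, "tz": 0.2, "turn": 0, "grip": 1}

```text
time_s: 6.08
tcp_pos: [0.5803, 0.1854, 0.1708]
tcp_rot: [-1.258, 1.571, 0.143]
force: [0.7, 0.4, -0.3]
grip_width: 0.0004
```

Request:
drive_tool:
  series:
    - {"tx": 0.8, "ty": -0.1, "tz": 0.2, "turn": 0, "grip": 1}
    - {"tx": 0.8, "ty": -0.1, "tz": 0.2, "turn": 0, "grip": 1}
    - {"tx": 0.8, "ty": -0.1, "tz": 0.1, "turn": 0, "grip": 1}
    - {"tx": 0.8, "ty": -0.1, "tz": 0.1, "turn": 0, "grip": 1}

```text
time_s: 6.58
tcp_pos: [0.6122, 0.1814, 0.1766]
tcp_rot: [2.678, 1.571, -2.204]
force: [0.1, 0.8, 0.2]
grip_width: 0.0006
```

Request:
drive_tool:
  series:
    - {"tx": 0.8, "ty": -0.1, "tz": 0, "turn": 0, "grip": 1}
    - {"tx": 0.8, "ty": -0.1, "tz": 0, "turn": 0, "grip": 1}
    - {"tx": 0.8, "ty": -0.1, "tz": 0, "turn": 0, "grip": 1}
    - {"tx": 0, "ty": 0, "tz": 0, "turn": 0, "grip": 1}
    - {"tx": -3, "ty": -1.5, "tz": 0.5, "turn": 0, "grip": 1}
    - {"tx": -3, "ty": -2, "tz": 0.5, "turn": 0, "grip": 0.3}
    - {"tx": -3, "ty": -2, "tz": 0, "turn": 0, "grip": 0.3}
    - {"tx": 0, "ty": 0, "tz": 0, "turn": 0, "grip": 0.3}

```text
time_s: 7.58
tcp_pos: [0.5444, 0.1227, 0.1874]
tcp_rot: [-1.351, 1.57, 0.05]
force: [0.2, 0.1, 0.4]
grip_width: 0.0271
```

```bash
python3 - <<'E'
from path import *
snap('side','s3')
cv2.imwrite('pics/s3c.png',cv2.resize(cv2.imread('pics/s3.png')[100:290,180:360],None,fx=4,fy=3.15))
snap('top','t3')
cv2.imwrite('pics/t3c.png',cv2.resize(cv2.imread('pics/t3.png')[160:320,110:310],None,fx=4,fy=3.7))
E
```

```text
t 7.575 tcp [0.5444 0.1227 0.1874] toolz deg 80.22421561254805 case y deg 80.26973708902301 j6 -1.2394805670410083 w 0.027142073614005863 F [0.17 0.08 0.41]
```

View pics/s3c.png

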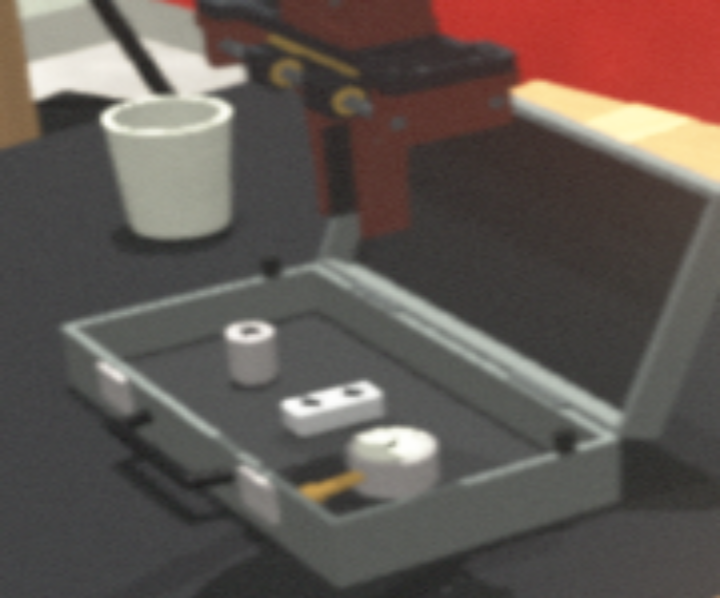

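View pics/t3c.png

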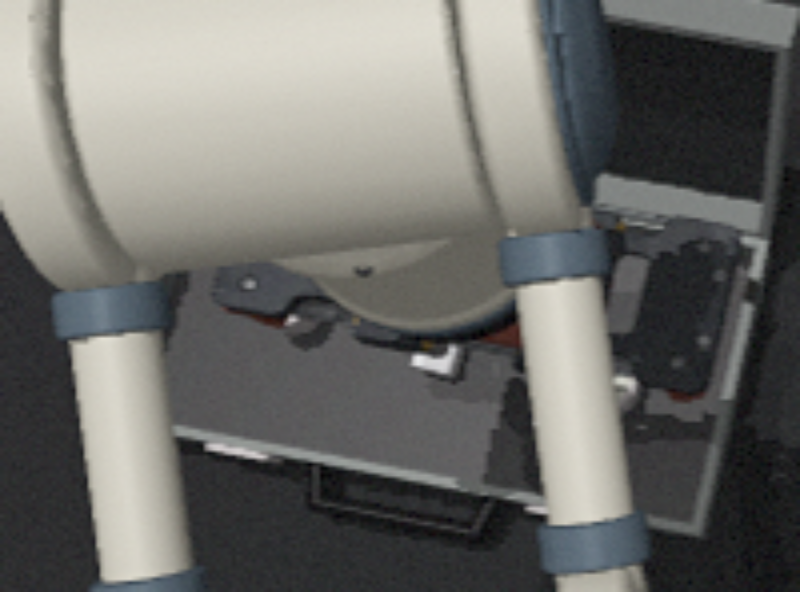

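The lid stands fully open; the gauge is undisturbed with its dial centre at about image (278,241). The arm hides the gauge in the top view, so I'll swing towards the tray to get a clear one.

Request:
drive_tool:
  series:
    - {"tx": -0.5, "ty": -6, "tz": 0.5, "turn": 0, "grip": 0.27}
    - {"tx": -0.5, "ty": -6, "tz": 0, "turn": 0, "grip": 0.27}
    - {"tx": -0.5, "ty": -6, "tz": 0, "turn": 0, "grip": 0.27}
    - {"tx": 0, "ty": -6, "tz": 0, "turn": 0, "grip": 0.27}
    - {"tx": 0, "ty": -6, "tz": 0, "turn": 0, "grip": 0.27}
    - {"tx": 0, "ty": 0, "tz": 0, "turn": 0, "grip": 0.27}

```text
time_s: 8.43
tcp_pos: [0.5309, -0.1802, 0.1907]
tcp_rot: [2.015, 1.57, -2.872]
force: [-0.4, 0.1, -0.9]
grip_width: 0.0643
```

```bash
python3 - <<'E'
from path import *
snap('side','s4');snap('top','t4')
cv2.imwrite('pics/t4c.png',cv2.resize(cv2.imread('pics/t4.png')[160:310,120:310],None,fx=4,fy=4,interpolation=cv2.INTER_CUBIC))
E
```

```text
t 8.425 tcp [ 0.5309 -0.1802  0.1907] toolz deg 79.98252143714174 case y deg 80.26973708902301 j6 -1.783563009190392 w 0.06433133341643166 F [-0.41  0.09 -0.88]
```

View pics/t4c.png

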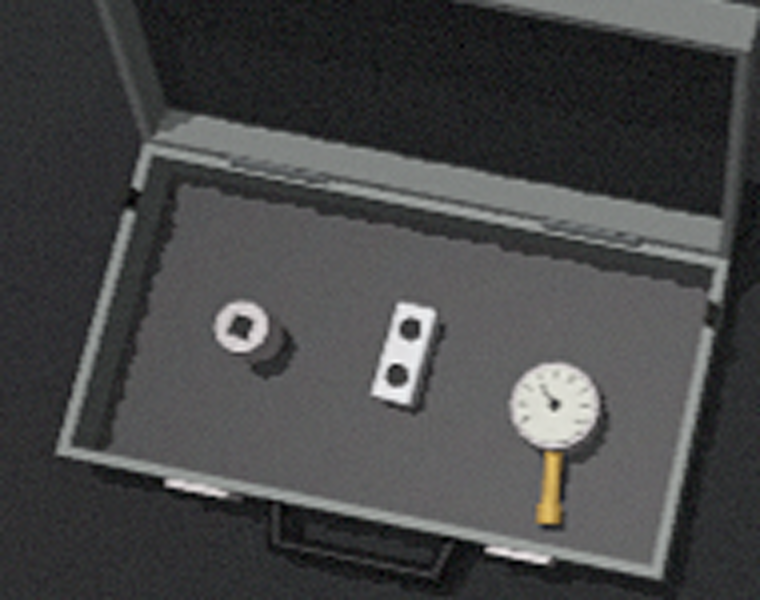

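The top view shows the dial centre at crop (555,405), image (258.4,260.9), with the stem pointing to the front at crop (549,522), clear on both sides.

```bash
python3 - <<'E'
from path import *
g=ray(C['top'],[(258.4,260.9),(256.9,290)],.038);print('top',g)
print('side',ray(C['side'],[(278.3,241.3)],.038))
c=fit([('top',(-80,-150,46),(284.6,303.9)),('top',(-80,150,46),(134.6,272.9)),('side',(-80,-150,46),(263.8,265.1)),('side',(80,-150,46),(335,239.7)),('side',(-80,150,46),(196.3,204.1))],case)
o=-C['top']['R'].T@C['top']['t'];print(T(c,[0,-78,38]))
for n,X in(('block',(0,0,30)),):print(proj(C['top'],T(c,X)))
E
```

```text
t 8.525 tcp [ 0.5312 -0.1767  0.1911] toolz deg 80.22609200896417 case y deg 80.26973708902301 j6 -1.7823155218512545 w 0.06412489692086719 F [-1.14  0.1  -0.45]
top [[0.54268502 0.11251461 0.038     ]
 [0.48564857 0.11257959 0.038     ]]
side [[0.54025581 0.11092429 0.038     ]]
[ 0.5639  0.1896 -0.1788] [[0.5, 0.8], [-0.5, 0.0], [0.0, 0.7], [0.7, -1.1], [-0.1, -1.3]]
[[0.55002337 0.11283392 0.038     ]]
[[220.80675007 249.91512587]]
```

Request:
drive_tool:
  series:
    - {"tx": 0.2, "ty": 5.8, "tz": 0, "turn": 0, "grip": 0.27}
    - {"tx": 0.2, "ty": 5.8, "tz": 0, "turn": 0, "grip": 0.27}
    - {"tx": 0.2, "ty": 5.8, "tz": 0, "turn": 0, "grip": 0.27}
    - {"tx": 0.2, "ty": 5.8, "tz": 0, "turn": 0, "grip": 0.27}
    - {"tx": 0.2, "ty": 5.7, "tz": 0, "turn": 0, "grip": 0.27}
    - {"tx": 0, "ty": 0, "tz": -4, "turn": 0, "grip": 0.27}
    - {"tx": 0, "ty": 0, "tz": -4, "turn": 0, "grip": 0.27}
    - {"tx": 0, "ty": 0, "tz": 0, "turn": 0, "grip": 0.27}

```text
time_s: 9.52
tcp_pos: [0.5381, 0.1143, 0.108]
tcp_rot: [1.824, 1.564, -3.055]
force: [-0.9, -0.0, -0.2]
grip_width: 0.0644
```

Request:
drive_tool:
  series:
    - {"tx": 0, "ty": 0, "tz": -3, "turn": 0, "grip": 0.27}
    - {"tx": 0, "ty": 0, "tz": -3, "turn": 0, "grip": 0.27}
    - {"tx": 0, "ty": 0, "tz": -2, "turn": 0, "grip": 0.27}
    - {"tx": 0, "ty": 0, "tz": 0, "turn": 0, "grip": 0.27}

```text
time_s: 10.02
tcp_pos: [0.5401, 0.1128, 0.0312]
tcp_rot: [1.815, 1.569, -3.066]
force: [-0.5, -0.7, 0.6]
grip_width: 0.0644
```

Request:
drive_tool:
  series:
    - {"tx": 0.2, "ty": -0.1, "tz": -1.0, "turn": 0, "grip": 0.27}
    - {"tx": 0, "ty": 0, "tz": -0.3, "turn": 0, "grip": 0.27}
    - {"tx": 0, "ty": 0, "tz": 0, "turn": 0, "grip": 0.6}
    - {"tx": 0, "ty": 0, "tz": 0, "turn": 0, "grip": 0.6}
    - {"tx": 0, "ty": 0, "tz": 0, "turn": 0, "grip": 0.6}
    - {"tx": 0, "ty": 0, "tz": 0, "turn": 0, "grip": 0.7}
  squeeze: 20

```text
time_s: 10.78
tcp_pos: [0.5429, 0.1115, 0.0191]
tcp_rot: [-1.202, 1.57, 0.199]
force: [0.2, 0.4, 2.0]
grip_width: 0.0437
```

Request:
drive_tool:
  series:
    - {"tx": 0, "ty": 0, "tz": 0.5, "turn": 0, "grip": 0.7}
    - {"tx": 0, "ty": 0, "tz": 1, "turn": 0, "grip": 0.7}
    - {"tx": 0, "ty": 0, "tz": 2, "turn": 0, "grip": 0.7}
    - {"tx": 0, "ty": 0, "tz": 3, "turn": 0, "grip": 0.7}
    - {"tx": 0, "ty": 0, "tz": 3, "turn": 0, "grip": 0.7}
    - {"tx": 0, "ty": 0, "tz": 2, "turn": 0, "grip": 0.7}
    - {"tx": 0, "ty": 0, "tz": 0, "turn": 0, "grip": 0.7}
    - {"tx": 0, "ty": 0, "tz": 0, "turn": 0, "grip": 0.7}
  squeeze: 30

```text
time_s: 11.78
tcp_pos: [0.5422, 0.1114, 0.1325]
tcp_rot: [1.888, 1.569, -2.994]
force: [-0.2, -0.2, -2.5]
grip_width: 0.0428
```

```bash
python3 - <<'E'
from path import *
snap('side','s5')
cv2.imwrite('pics/s5c.png',cv2.resize(cv2.imread('pics/s5.png')[90:290,180:370],None,fx=3,fy=3))
E
```

```text
t 11.775 tcp [0.5422 0.1114 0.1325] toolz deg 80.27817514221317 case y deg 80.26973708902301 j6 -1.2600097954093412 w 0.042824840981546645 F [-0.18 -0.17 -2.48]
```

View pics/s5c.png

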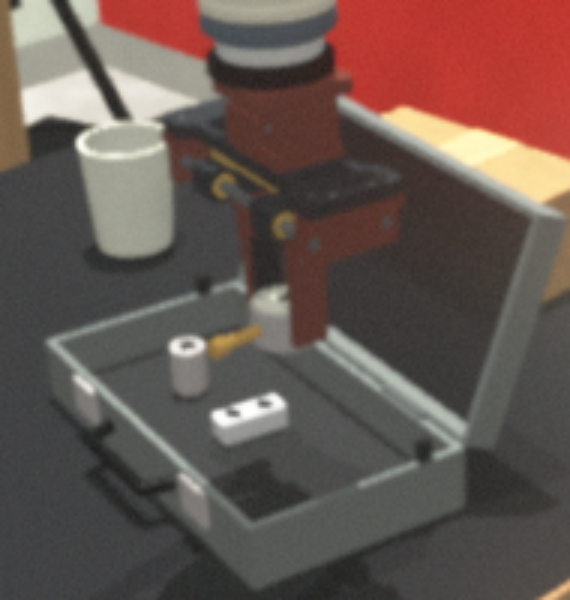

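The gauge is held level at crop (280,320), clear of the case, with the lid open. Now I'll carry it to the tray.

Request:
drive_tool:
  series:
    - {"tx": 0, "ty": -2, "tz": 0, "turn": 0, "grip": 0.7}
    - {"tx": -0.2, "ty": -4, "tz": 0, "turn": 0, "grip": 0.7}
    - {"tx": -0.2, "ty": -5, "tz": 0, "turn": 0, "grip": 0.7}
    - {"tx": -0.2, "ty": -5, "tz": 0, "turn": 0, "grip": 0.7}
    - {"tx": -0.2, "ty": -5, "tz": 0, "turn": 0, "grip": 0.7}
    - {"tx": -0.1, "ty": -5, "tz": 0, "turn": 0, "grip": 0.7}
    - {"tx": 0, "ty": -5, "tz": 0, "turn": 0, "grip": 0.7}
    - {"tx": 0, "ty": -4, "tz": 0, "turn": 0, "grip": 0.7}

```text
time_s: 12.82
tcp_pos: [0.5322, -0.2416, 0.1327]
tcp_rot: [1.685, 1.569, 3.084]
force: [0.6, 0.6, -1.0]
grip_width: 0.0431
```

Request:
drive_tool:
  series:
    - {"tx": 0, "ty": -2, "tz": 0, "turn": 0, "grip": 0.7}
    - {"tx": 0, "ty": 0, "tz": -2, "turn": 0, "grip": 0.7}
    - {"tx": 0, "ty": 0, "tz": -3, "turn": 0, "grip": 0.7}
    - {"tx": 0, "ty": 0, "tz": -2, "turn": 0, "grip": 0.7}
    - {"tx": 0, "ty": 0, "tz": -1, "turn": 0, "grip": 0.7}
    - {"tx": 0, "ty": 0, "tz": 0, "turn": 0, "grip": 0.7}
    - {"tx": 0, "ty": 0, "tz": 0, "turn": 0, "grip": 0.7}

```text
time_s: 13.7
tcp_pos: [0.5343, -0.2587, 0.0549]
tcp_rot: [-1.886, 1.569, -0.484]
force: [-0.5, -0.2, -1.8]
grip_width: 0.0432
```

```bash
python3 - <<'E'
from path import *
snap('side','s6')
cv2.imwrite('pics/s6c.png',cv2.resize(cv2.imread('pics/s6.png')[200:400,300:510],None,fx=3,fy=3))
E
```

```text
t 13.7 tcp [ 0.5343 -0.2587  0.0549] toolz deg 80.2997798284472 case y deg 80.26973708902301 j6 -1.9097092499724833 w 0.04317441592038005 F [-0.53 -0.18 -1.82]
```

View pics/s6c.png

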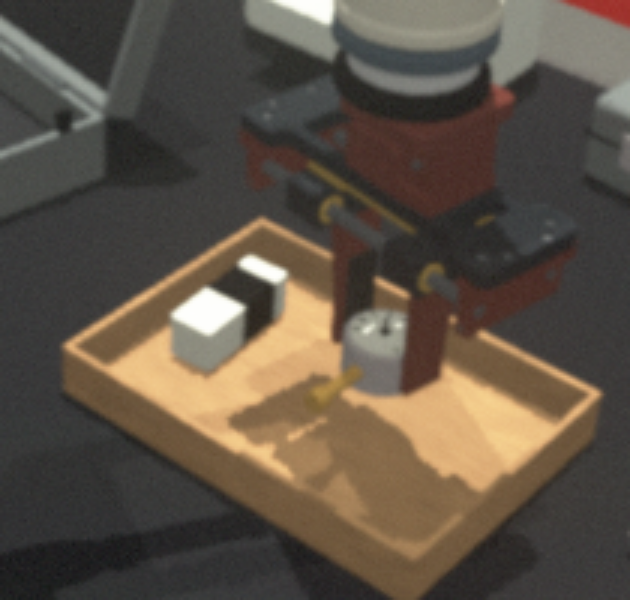

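The gauge hangs level over the middle of the tray at crop (385,350), with the stem clear of the wall. Lowering until the force shows contact.

Request:
drive_tool:
  series:
    - {"tx": 0, "ty": 0, "tz": -1.5, "turn": 0, "grip": 0.7}
    - {"tx": 0, "ty": 0, "tz": -1.5, "turn": 0, "grip": 0.7}
    - {"tx": 0, "ty": 0, "tz": -0.7, "turn": 0, "grip": 0.7}
    - {"tx": 0, "ty": 0, "tz": 0, "turn": 0, "grip": 0.7}
    - {"tx": 0, "ty": 0, "tz": 0, "turn": 0, "grip": 0.7}

```text
time_s: 14.38
tcp_pos: [0.5338, -0.2587, 0.017]
tcp_rot: [-1.965, 1.57, -0.564]
force: [0.4, -0.1, -1.5]
grip_width: 0.0428
```

Request:
drive_tool:
  series:
    - {"tx": 0, "ty": 0, "tz": -0.2, "turn": 0, "grip": 0.7}
    - {"tx": 0, "ty": 0, "tz": -0.1, "turn": 0, "grip": 0.7}
    - {"tx": 0, "ty": 0, "tz": -0.1, "turn": 0, "grip": 0.7}
    - {"tx": 0, "ty": 0, "tz": 0, "turn": 0, "grip": 0.7}

```text
time_s: 14.88
tcp_pos: [0.5336, -0.2585, 0.0126]
tcp_rot: [1.449, 1.571, 2.85]
force: [-0.2, 0.3, -2.3]
grip_width: 0.0435
```

Request:
drive_tool:
  series:
    - {"tx": 0, "ty": 0, "tz": -0.1, "turn": 0, "grip": 0.7}
    - {"tx": 0, "ty": 0, "tz": -0.1, "turn": 0, "grip": 0.7}
    - {"tx": 0, "ty": 0, "tz": 0, "turn": 0, "grip": 0.7}

```text
time_s: 15.25
tcp_pos: [0.5337, -0.2586, 0.0111]
tcp_rot: [-1.85, 1.571, -0.449]
force: [-1.7, 0.7, 0.9]
grip_width: 0.0432
```

Request:
drive_tool:
  series:
    - {"tx": 0, "ty": 0, "tz": -0.05, "turn": 0, "grip": 0.7}
    - {"tx": 0, "ty": 0, "tz": 0, "turn": 0, "grip": 0.7}

```text
time_s: 15.5
tcp_pos: [0.5337, -0.2586, 0.0111]
tcp_rot: [-1.949, 1.57, -0.548]
force: [-3.4, 1.2, 5.6]
grip_width: 0.0433
```

Firm contact with the floor. I'll release and rise.

Request:
drive_tool:
  series:
    - {"tx": 0, "ty": 0, "tz": 0, "turn": 0, "grip": 0.42}
    - {"tx": 0, "ty": 0, "tz": 0, "turn": 0, "grip": 0.3}
    - {"tx": 0, "ty": 0, "tz": 0, "turn": 0, "grip": 0.2}
    - {"tx": 0, "ty": 0, "tz": 0, "turn": 0, "grip": 0.2}

```text
time_s: 16.0
tcp_pos: [0.5336, -0.2586, 0.01]
tcp_rot: [1.384, 1.571, 2.785]
force: [0.3, -0.6, 0.6]
grip_width: 0.07
```

Request:
drive_tool:
  series:
    - {"tx": 0, "ty": 0, "tz": 1, "turn": 0, "grip": 0.2}
    - {"tx": 0, "ty": 0, "tz": 3, "turn": 0, "grip": 0.2}
    - {"tx": 0, "ty": 0, "tz": 5, "turn": 0, "grip": 0.2}
    - {"tx": 0, "ty": 0, "tz": 5, "turn": 0, "grip": 0.2}
    - {"tx": -2, "ty": -6, "tz": 0, "turn": 0, "grip": 0.2}
    - {"tx": -2, "ty": -6, "tz": 0, "turn": 0, "grip": 0.2}
    - {"tx": 0, "ty": 0, "tz": 0, "turn": 0, "grip": 0.2}
    - {"tx": 0, "ty": 0, "tz": 0, "turn": 0, "grip": 0.2}

```text
time_s: 17.0
tcp_pos: [0.4942, -0.3769, 0.1504]
tcp_rot: [-0.511, 1.57, 0.89]
force: [-0.6, 0.3, 0.8]
grip_width: 0.0704
```

```bash
python3 - <<'E'
from path import *
snap('side','s7')
cv2.imwrite('pics/s7c.png',cv2.resize(cv2.imread('pics/s7.png')[90:400,180:510],None,fx=1.9,fy=1.9))
E
```

```text
t 17.0 tcp [ 0.4942 -0.3769  0.1504] toolz deg 80.24462286003485 case y deg 80.26973708902301 j6 -2.1071129999344085 w 0.07036367283751346 F [-0.55  0.26  0.77]
```

View pics/s7c.png

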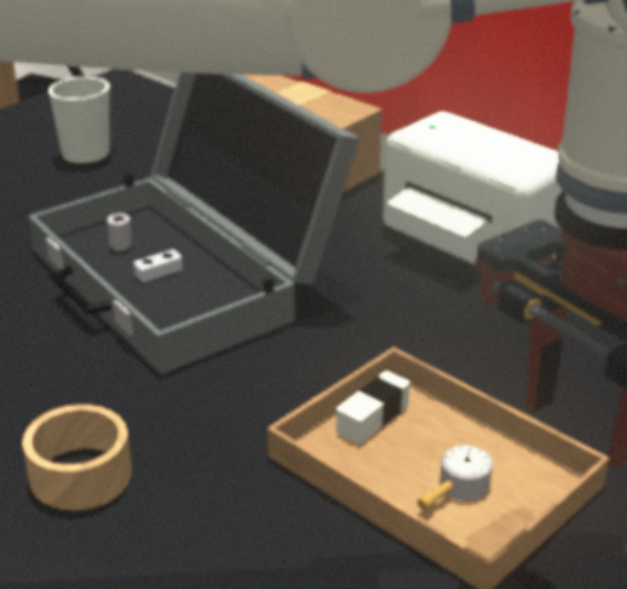

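The gauge lies flat and dial up in the tray at crop (467,472). The lid is open and the gripper is clear. Handing in.

```bash
python3 -c "from plant import ctrl; print(ctrl.sign_off())"
```

```text
the job is handed in; nothing more can be done
None
```

I handed the job in at about 17 s. The lid stands open by itself, and the gauge lies flat and dial up on the tray floor, released. The handing-in call gave no verdict.

- **Lid:** The first two pushes jammed against the lid, reading about 40 N and 19 N at the wrist. That was fingertip load, not the gripper's body, and the wrist limit is 120 N. I backed off both times. Starting lower and rising slightly faster than the arc opened the lid with under 2 N at every reading.
- **Gauge:** I gripped it across the case's y direction, where the opening of about 43.5 mm matched its 44 mm diameter. I lifted it level and lowered it until the wrist showed floor contact of about 5 N. Then I opened the fingers and rose clear.
- **Last checks:** The final side view shows the lid fully open, the gauge flat and well inside the walls, and the carton, socket and block apparently where they stood. The gripper is clear, with wrist force at noise level (about 1 N).
- **Disagreements:** The two cameras differed by 2 to 3 mm on the gauge's position, and it stood about 8 mm from its nominal place in the case. Neither affected the grasp.

I viewed 10 pictures.

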